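# Make up two experiment kits for the science club

### The arm

A 6-joint arm with a two-finger parallel gripper is mounted at the origin on a cart in front of the work surface, level with it; the furniture and walls round the work are solid. World frame = base frame: x ahead of the robot, y to its left, z up, the work surface at z = 0. Lengths are in m, angles in rad, forces in N, time in s.
With the tool pointing down it reaches from about 0.35 to 0.975 m from the base axis. Payload 4.9 kg.
Tool frame: the origin (TCP) lies on the centre line of the jaws, within the pads' length; the fingertips stand 8 mm ahead of it and the grasp point (between the pads) lies 11 mm behind it; z points along the fingers, y is the line along which they close (so a half turn about z gives the same grasp; the last joint's range is limited). The gripper opens to 85 mm and grips with 20 to 120 N. Pads are 22 mm wide; open, the fingers measure 114 mm over their backs; the gripper's body (76 mm by 85 mm) begins 54 mm behind the grasp point. The pads swing forward as they close: fully open they stand 13 mm farther back than shut.
Start: joints at [1.131, 0.053, 1.613, -0, 1.476, -0.119], TCP at [0.197, 0.593, 0.239] pointing down, gripper open.
Joint ranges: [-3.01, 3.01], [-1.01, 2.22], [0.06, 2.58], [-1.02, 4.17], [0.09, 2.62], [-3.14, 3.14]. Speed limits (rad/s): [2.57, 2.57, 3.14, 3.14, 3.14, 3.14].

### API

Orientations are given as a rotation vector (axis times angle).
In Python, from station import ctrl gives the robot as it stands.
- The arm moves only by the shell command python3 -m jog 'ROWS' [FORCE]. ROWS is rows parted by semicolons, their numbers by spaces, 1 to 20 of them, each of 7 numbers: the finger opening in m, then dx, dy, dz in m, then a rotation vector rx, ry, rz in rad; each row is the pose to reach, as a shift and turn from the pose commanded when the command began, along the tool's axes at that moment; what a row does not reach only later rows make up. A row lasts 1/12 s, in which the tool goes at most 0.0417 m and 0.125 rad, less where a joint would pass 70% of its speed; a pose out of reach is approached as far as the arm can. The fingers move at their own pace and stop on an object; FORCE is the grip in N (left out, the last holds). Time passes only in rows, so rows that do not move let the fingers close. It prints the time, the measured TCP pose, the force, the opening and the grip force at its end.
- ctrl.get_obs(): the state, without advancing time (a new reading comes with each control period).
- ctrl.get_image(name): name is "side" or "top" or "wrist"; returns the picture (400x640x3 uint8, red, green, blue); there is no depth.
- ctrl.camera_params(name): a dict with "fx", "fy", "cx", "cy" (pixels), "T" (4x4, takes a point from camera to world coordinates); the wrist camera has in their place "tool_from_camera" (4x4, takes a point from camera to tool coordinates, whose origin is the TCP and whose axes are the flange's). Camera axes: x right, y down, z forward; pixel columns grow to the right and rows downward; lengths in m; the calibration is good to about 2 mm. The wrist camera is an equidistant fisheye: a pixel r from the principal point sees the ray r / f radians off the axis. A picture is of the moment at which its call begins: read the wrist's pose just before it. camera_params takes no time and is no camera call.
- ctrl.finish_job(): hands the job in; it is judged then, once.
Trained networks look in the newest picture that a camera, given by its name, has taken for a name from the list of things; names that differ only in an ending like _2 or _b are one class to them, and where a whole thing is asked for, a point or a joint stands for the part that bears it (a point fixed in the world has none). Each returns a list of dicts, best first, with "p" (0 to 1); they miss things now and then, are a little off and sometimes report something else, mostly with a low value. They report only what shows in the picture. A call takes as long as a camera call. They do not tell look-alikes from the thing itself.
- ctrl.find_in(camera, thing): "extent" ([left, top, right, bottom] in pixels, round what is visible of it).
- ctrl.cut_out(camera, thing): "mask" (400x640 bool, what is visible of it) and "extent" ([left, top, right, bottom] in pixels, round what is visible of it).
- ctrl.tip_of(camera, thing): "xy" ([column, row] in pixels: a listed point, or the origin of a listed thing).
The state is a dict: "t": time; "q": joint angles; "dq": joint speeds; "effort": joint torques, N m; "tool_pos": TCP position; "tool_rot": TCP orientation; "contact_force": force on the tool from outside, world axes, zero at the start; "wrist_torque": the same for the moment, N m; "opening": finger opening in m; "grip_force": force on a finger pad.
Only numpy, scipy, OpenCV 4.12 (cv2) and the standard library are available. Lean on these libraries where they do the work, as an engineer would, in place of code of your own. Each camera call takes 0.05 s, during which the arm holds its last target. There are 200 camera calls.

### The job

Make up the two experiment kits from the stock standing in the middle of the table (the jars at the back by the kettle are not part of it). Long three-cell tray: the dropper bottle in the end cell next to the finger tab, the timer in the wide middle cell standing on its edge lengthwise along the tray, and one rubber stopper in the other end cell. Short two-cell tray: the screw-cap jar in the cell next to the finger tab and the other stopper in the other cell (either stopper may go in either tray); everything stands upright on the cell floor, and the bottle and the jar must not be tipped over on the way.

Things in the scene. Friction and masses are not known exactly. Their poses are not given: they have to be found in the camera images.
- long_tray: Long shallow grey kit tray, three cells in a row, 70 x 232 mm without tab. Floor top 3 mm up, walls 3 mm thick, tops 10 mm up; cells 64 mm in x. Origin at table level under the middle of the row; y along the row to the end with the slotted finger tab (30 mm long, 54 wide, 10 high). Fixed. Cell centres y = +80 (tab end), 0 and -80 mm (far end), 66, 88 and 66 mm long.
- short_tray: Short shallow grey kit tray, two cells in a row, 70 x 161 mm without tab. Floor top 3 mm up, walls 3 mm thick, tops 10 mm up; cells 64 mm in x. Origin at table level under the middle of the row; y along the row to the end with the slotted finger tab (30 mm long, 54 wide, 10 high). Fixed. Cell centres y = +39.5 mm (tab end) and -39.5 mm (far end), 76 mm long.
- dye_bottle: Slim dropper bottle with a pointed nozzle, standing: body 35 mm in diameter up to 64 mm, nozzle 19 mm in diameter above, 96 mm high in all, about 60 g; origin at the centre of its underside, z up. Grasp the body about 50 mm up.
- timer: Digital timer, a flat box standing on its long edge: 22 mm thick (x), 62 mm long (y), 56 mm high, about 60 g; origin at its underside (the box reaches from x = -10 to +12 mm), z up. Grasp across its thickness (along x) about 40 mm up.
- jar: Squat screw-cap sample jar, standing with the stock (not one of the jars by the kettle at the back right): body 41 mm in diameter, cap 44 mm in diameter from 50 mm up, 64 mm high, about 45 g; origin at the centre of its underside, z up. Grasp anywhere from 40 to 55 mm up.
- stopper_a: Brick-brown rubber stopper standing wide end up: a cone 25 mm in diameter below, 31 mm at the top, 26 mm high, about 16 g; origin at the centre of its underside, z up. Grasp its upper half, fingertips 13 mm or more above its underside, so that they stay above the tray's walls.
- stopper_b: Black rubber stopper standing wide end up: a cone 25 mm in diameter below, 31 mm at the top, 26 mm high, about 16 g; origin at the centre of its underside, z up. Grasp its upper half, fingertips 13 mm or more above its underside, so that they stay above the tray's walls.
Not all that is in view belongs to the job. Several things look just like the stopper_b: the one meant starts farthest to the robot's left.

How it is judged:
At the end, for the whole second after the job is handed in: Long tray: bottle in the tab-end cell, timer in the middle, lengthwise within 0.4 rad, a stopper in the far cell. Short tray: jar in the tab-end cell, other stopper in the far cell. Each inside its cell, underside below 6 mm, upright within 0.12 rad, released and at rest (x of dye_bottle in the frame of long_tray between -0.017 and 0.017 m and y of dye_bottle in the frame of long_tray between 0.062 and 0.098 m and z of each of dye_bottle, timer in the frame of long_tray below 0.006 m and angle between each of dye_bottle, timer, jar's own z axis and vertical below 0.12 rad and x of timer in the frame of long_tray between -0.023 and 0.023 m and y of timer in the frame of long_tray between -0.016 and 0.016 m and angle between the y axis of timer and the y axis of long_tray, either way round below 0.4 rad and x of jar in the frame of short_tray between -0.014 and 0.014 m and y of jar in the frame of short_tray between 0.0195 and 0.0595 m and z of jar in the frame of short_tray below 0.006 m and (((x of stopper_a in the frame of long_tray between -0.021 and 0.021 m and y of stopper_a in the frame of long_tray between -0.102 and -0.058 m and z of stopper_a in the frame of long_tray below 0.006 m and angle between stopper_a's own z axis and vertical below 0.12 rad) and (x of stopper_b in the frame of short_tray between -0.021 and 0.021 m and y of stopper_b in the frame of short_tray between -0.0665 and -0.0125 m and z of stopper_b in the frame of short_tray below 0.006 m and angle between stopper_b's own z axis and vertical below 0.12 rad)) or ((x of stopper_b in the frame of long_tray between -0.021 and 0.021 m and y of stopper_b in the frame of long_tray between -0.102 and -0.058 m and z of stopper_b in the frame of long_tray below 0.006 m and angle between stopper_b's own z axis and vertical below 0.12 rad) and (x of stopper_a in the frame of short_tray between -0.021 and 0.021 m and y of stopper_a in the frame of short_tray between -0.0665 and -0.0125 m and z of stopper_a in the frame of short_tray below 0.006 m and angle between stopper_a's own z axis and vertical below 0.12 rad))) and linear speed of each of dye_bottle, timer, jar, stopper_a, stopper_b below 0.02 m/s and angular speed of each of dye_bottle, timer, jar, stopper_a, stopper_b below 1 rad/s); the robot touches nothing.
It fails at once if the dropper bottle or the jar is tipped over (more than 0.7 rad) (angle between any of dye_bottle, jar's own z axis and vertical above 0.7 rad).
It also fails if it takes over 128 s, if anything falls off the work surface, if the arm or the gripper's body presses on something with over 40 N, if the wrist force passes 120 N, or if a joint passes its speed limit or range.

## Working session

There is one attempt and no reset: what is moved stays moved. The work goes in short steps, Python scripts to look and compute and a shell command to move; the robot and the scene stay as the last step left them, time stands still between calls to the robot, and variables do not carry over. Pictures are saved under pics/ and viewed, at most 14 in all, crops included, and the job is handed in when it is done.

```bash
mkdir -p pics; ls; python3 - <<'E'
from station import ctrl
import cv2,numpy as np
o=ctrl.get_obs();print({k:np.round(v,3) for k,v in o.items()})
for n in("top","side"):
    cv2.imwrite(f"pics/{n}0.png",ctrl.get_image(n)[:,:,::-1])
    p=ctrl.camera_params(n);print(n,p["fx"],p["fy"],p["cx"],p["cy"],np.round(p["T"],3).tolist())
    for t in("long_tray","short_tray","dye_bottle","timer","jar","stopper_a","stopper_b"):
        print(t,[(round(d["p"],2),np.round(d["xy"]).tolist()) for d in ctrl.tip_of(n,t)], [np.round(d["extent"]).tolist() for d in ctrl.find_in(n,t)])
p=ctrl.camera_params("wrist");print({k:np.round(v,3).tolist() for k,v in p.items()})
E
```

```text
pics
{'t': np.float64(0.0), 'q': array([ 1.131,  0.053,  1.614,  0.   ,  1.476, -0.119]), 'dq': array([-0.001,  0.001,  0.002, -0.002,  0.001, -0.001]), 'effort': array([ 1.0000e-03, -3.9367e+01, -3.7018e+01, -0.0000e+00,  7.0000e-03,
       -0.0000e+00]), 'tool_pos': array([0.197, 0.593, 0.238]), 'tool_rot': array([-5.020e-01, -3.101e+00,  3.000e-03]), 'contact_force': array([-0.389,  0.674,  0.378]), 'wrist_torque': array([ 0.042, -0.012, -0.007]), 'grip_force': np.float64(0.0), 'opening': np.float64(0.086)}
top 484.8235235850245 484.8235235850245 331.3573198680033 195.8384089573734 [[-0.063, -0.974, 0.219, 0.335], [-0.998, 0.061, -0.018, -0.04], [0.004, -0.22, -0.976, 1.076], [0.0, 0.0, 0.0, 1.0]]
long_tray [(0.8, [402.0, 242.0])] [[338.0, 223.0, 455.0, 262.0]]
short_tray [(0.8, [224.0, 261.0])] [[174.0, 243.0, 263.0, 283.0]]
dye_bottle [(0.59, [269.0, 171.0])] [[260.0, 161.0, 277.0, 176.0]]
timer [(0.7, [334.0, 162.0])] [[322.0, 150.0, 348.0, 167.0]]
jar [(0.73, [383.0, 167.0])] [[376.0, 150.0, 400.0, 174.0]]
stopper_a [(0.73, [448.0, 174.0]), (0.71, [235.0, 179.0]), (0.66, [251.
[... 901 characters left out ...]

jar [(0.56, [328.0, 173.0])] [[314.0, 150.0, 332.0, 175.0]]
stopper_a [(0.82, [301.0, 250.0]), (0.78, [241.0, 283.0]), (0.6, [273.0, 210.0]), (0.53, [265.0, 250.0]), (0.52, [346.0, 151.0])] [[294.0, 238.0, 310.0, 253.0], [233.0, 266.0, 252.0, 292.0], [344.0, 145.0, 356.0, 157.0]]
stopper_b [(0.82, [301.0, 250.0]), (0.78, [241.0, 283.0]), (0.6, [273.0, 210.0]), (0.53, [265.0, 250.0]), (0.52, [346.0, 151.0])] [[294.0, 238.0, 310.0, 253.0], [233.0, 266.0, 252.0, 292.0], [344.0, 145.0, 356.0, 157.0]]
{'fx': 309.707, 'fy': 309.707, 'cx': 317.664, 'cy': 201.087, 'tool_from_camera': [[0.001, -0.963, -0.271, 0.069], [1.0, 0.001, -0.001, 0.001], [0.001, -0.271, 0.963, -0.135], [0.0, 0.0, 0.0, 1.0]]}
```

```bash
python3 - <<'E'
import cv2
a=cv2.imread("pics/top0.png");cv2.imwrite("pics/topc.png",cv2.resize(a[135:295,160:480],None,fx=2.5,fy=2.5,interpolation=cv2.INTER_CUBIC))
E
```

```text
(no output)
```

View pics/topc.png

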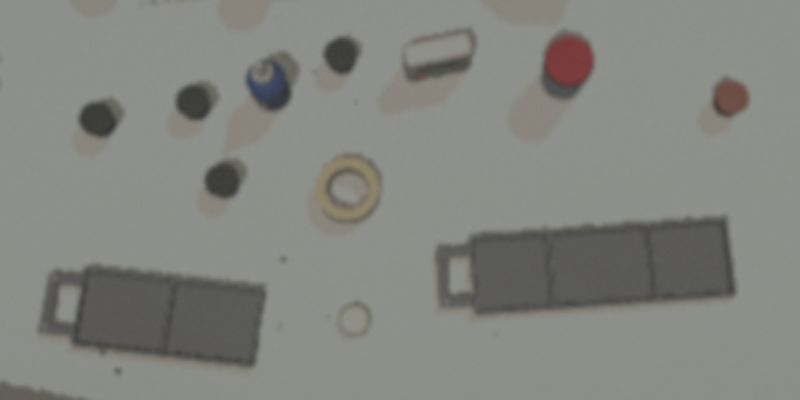

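View pics/side0.png

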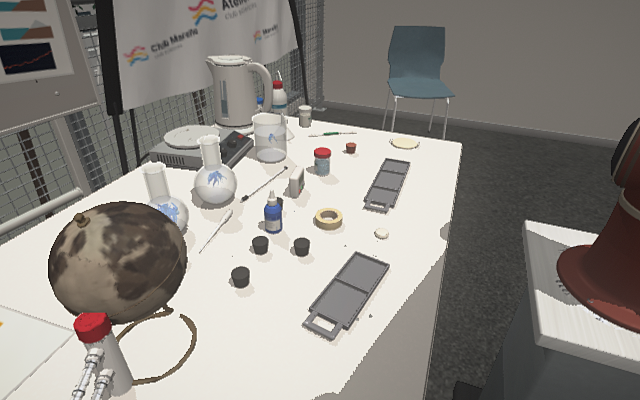

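View pics/top0.png

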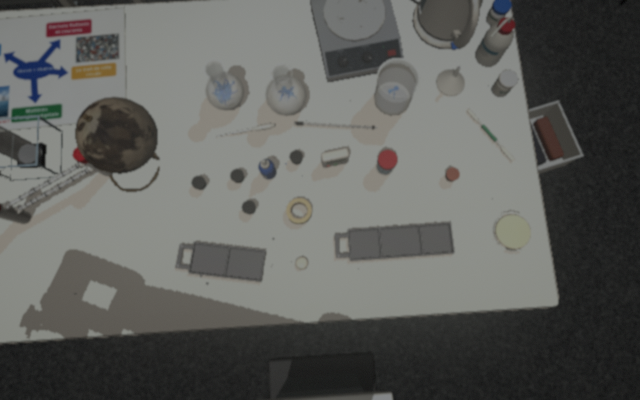

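Black stopper look-alikes in the top picture: (199,182), (237,175), (249,207), (296,157). The column grows to the robot's right, so the one meant (farthest left) is (199,182); in the side picture it is (241,277). The decoys are the other three. The brown stopper is at (452,174), bottle (267,168), timer (335,156), jar (387,159). The tabs of both trays point left (+y).

```bash
cat > h.py <<'E'
from station import ctrl
import cv2,numpy as np
from scipy.spatial.transform import Rotation as R
def ray(cam,uv,obs=None):
    p=ctrl.camera_params(cam); uv=np.atleast_2d(np.asarray(uv,float))
    d=(uv-[p["cx"],p["cy"]])/[p["fx"],p["fy"]]
    if cam=="wrist":
        o=obs or ctrl.get_obs(); W=np.eye(4); W[:3,:3]=R.from_rotvec(o["tool_rot"]).as_matrix(); W[:3,3]=o["tool_pos"]
        T=W@np.asarray(p["tool_from_camera"]); r=np.linalg.norm(d,axis=1,keepdims=True)+1e-12
        v=np.hstack([d/r*np.sin(r),np.cos(r)])
    else: T=np.asarray(p["T"]); v=np.hstack([d,np.ones((len(d),1))])
    return T[:3,3],v@T[:3,:3].T
def plane(cam,uv,z,obs=None):
    c,v=ray(cam,uv,obs); return (c+v*((z-c[2])/v[:,2])[:,None])[:,:2]
def proj(cam,P,obs=None):
    P=np.atleast_2d(P); p=ctrl.camera_params(cam)
    if cam=="wrist":
        o=obs or ctrl.get_obs(); W=np.eye(4); W[:3,:3]=R.from_rotvec(o["tool_rot"]).as_matrix(); W[:3,3]=o["tool_pos"]; T=W@np.asarray(p["tool_from_camera"])
    else: T=np.asarray(p["T"])
    q=(P-T[:3,3])@T[:3,:3]
    if cam=="wrist":
        r=np.linalg.norm(q[:,:2],axis=1,keepdims=True); d=q[:,:2]/(r+1e-12)*np.arctan2(r,q[:,2:])
    else: d=q[:,:2]/q[:,2:]
    return d*[p["fx"],p["fy"]]+[p["cx"],p["cy"]]
def go(x,y,z,yaw=None,base=None):
    """shift in tool axes to put TCP at x,y,z; yaw = heading of tool y axis (mod pi)"""
    o=ctrl.get_obs(); M=R.from_rotvec(o["tool_rot"]); d=M.inv().apply(np.array([x,y,z])-o["tool_pos"])
    ya=M.as_matrix()[:,1]; cur=np.arctan2(ya[1],ya[0]); rv=np.zeros(3)
    if yaw is not None:
        e=(yaw-cur+np.pi/2)%np.pi-np.pi/2
        want=np.arctan2(np.sin(cur+e),np.cos(cur+e)); Y=np.array([np.cos(want),np.sin(want),0]);Z=np.array([0,0,-1.])
        G=R.from_matrix(np.c_[np.cross(Y,Z),Y,Z]); rv=(M.inv()*G).as_rotvec()
    print("tool",np.round(o["tool_pos"],4),"yaw %.3f"%cur,"q6 %.2f"%o["q"][5],"d",np.round(d,4),"rv",np.round(rv,3),"rows",int(np.ceil(max(np.linalg.norm(d)/.0417,np.linalg.norm(rv)/.125))))
def masks(cam,thing): return ctrl.cut_out(cam,thing)
def cen(m): return np.argwhere(m)[:,::-1].mean(0)
E
python3 - <<'E'
from h import *
for n in("top","side"):
    ctrl.get_image(n); 
    for t,z in(("dye_bottle",.045),("timer",.028),("jar",.032),("stopper_a",.013)):
        for d in masks(n,t): print(n,t,round(d["p"],2),np.round(cen(d["mask"]),1),np.round(plane(n,cen(d["mask"]),z),3).tolist())
    for t in("long_tray","short_tray"):
        d=masks(n,t)[0]; pts=np.argwhere(d["mask"])[:,::-1]
        w=plane(n,pts,.008).astype(np.float32); print(n,t,cv2.minAreaRect(w*1000))
E
```

```text
top dye_bottle 0.79 [267.4 168.5] [[0.637, 0.077]]
top timer 0.86 [334.7 156.9] [[0.66, -0.073]]
top jar 0.62 [386.5 161.6] [[0.64, -0.188]]
top stopper_a 0.73 [451.9 174. ] [[0.608, -0.337]]
top stopper_a 0.72 [248.4 206.6] [[0.561, 0.127]]
top stopper_a 0.62 [198.5 182.1] [[0.624, 0.238]]
top stopper_a 0.57 [296.4 156.6] [[0.671, 0.014]]
top stopper_a 0.5 [237.3 175.1] [[0.635, 0.15]]
top long_tray ((464.5108947753906, -191.55313110351562), (72.76726531982422, 262.6250915527344), 0.7792068123817444)
top short_tray ((445.98223876953125, 191.50100708007812), (194.99609375, 74.09326934814453), 80.02323913574219)
side dye_bottle 0.68 [272.3 215.7] [[0.632, 0.096]]
side timer 0.86 [296.  182.6] [[0.655, -0.066]]
side jar 0.84 [322.1 161. ] [[0.636, -0.187]]
side stopper_a 0.74 [260.3 244.9] [[0.631, 0.15]]
side stopper_a 0.66 [300.9 246.8] [[0.558, 0.126]]
side stopper_a 0.58 [240.6 277.1] [[0.62, 0.237]]
side stopper_a 0.42 [350.8 147.7] [[0.603, -0.335]]
side long_tray ((459.802490234375, -186.999267578125), (72.18238067626953, 267.5266418457031), 0.21709106862545013)
side short_tray ((442.6416320800781, 193.7369842529297), (196.7908477783203, 75.18693542480469), 79.60694122314453)
```

```bash
python3 - <<'E'
from h import *
go(.55,.15,.26,0)
E
```

```text
tool [0.1971 0.5931 0.2393] yaw 1.250 q6 -0.12 d [-0.4746 -0.3092 -0.0207] rv [-0.    0.    1.25] rows 14
```

```bash
python3 -m jog '0.085 -0.4746 -0.3092 -0.0207 0 0 1.25;0.085 -0.4746 -0.3092 -0.0207 0 0 1.25;0.085 -0.4746 -0.3092 -0.0207 0 0 1.25;0.085 -0.4746 -0.3092 -0.0207 0 0 1.25;0.085 -0.4746 -0.3092 -0.0207 0 0 1.25;0.085 -0.4746 -0.3092 -0.0207 0 0 1.25;0.085 -0.4746 -0.3092 -0.0207 0 0 1.25;0.085 -0.4746 -0.3092 -0.0207 0 0 1.25;0.085 -0.4746 -0.3092 -0.0207 0 0 1.25;0.085 -0.4746 -0.3092 -0.0207 0 0 1.25;0.085 -0.4746 -0.3092 -0.0207 0 0 1.25;0.085 -0.4746 -0.3092 -0.0207 0 0 1.25;0.085 -0.4746 -0.3092 -0.0207 0 0 1.25;0.085 -0.4746 -0.3092 -0.0207 0 0 1.25;0.085 -0.4746 -0.3092 -0.0207 0 0 1.25;0.085 -0.4746 -0.3092 -0.0207 0 0 1.25;0.085 -0.4746 -0.3092 -0.0207 0 0 1.25' 40
cat > look.py <<'E'
from h import *
import sys
def look(tag,things):
    o=ctrl.get_obs(); im=ctrl.get_image("wrist"); cv2.imwrite(f"pics/{tag}.png",im[:,:,::-1])
    for t,z in things:
        for d in masks("wrist",t):
            if d["p"]<.3: continue
            m=d["mask"].astype(np.uint8)
            if "tray" in t:
                w=plane("wrist",np.argwhere(m)[:,::-1],.008,o).astype(np.float32); print(t,round(d["p"],2),np.round(np.concatenate([np.ravel(a) for a in cv2.minAreaRect(w*1000)]),1))
            else: print(t,round(d["p"],2),np.round(cen(m)),np.round(plane("wrist",cen(m),z,o),4).tolist(),[int(v) for v in d["extent"]])
    return o,im
if __name__=="__main__":
    look(sys.argv[1],(("dye_bottle",.045),("timer",.028),("jar",.032),("stopper_a",.013),("long_tray",0),("short_tray",0)))
E
python3 look.py w1
```

```text
t: 3.62
tool_pos: [0.5496, 0.1504, 0.2598]
tool_rot: [-2.221, -2.221, 0.0]
contact_force: [-0.7, -0.6, -0.1]
opening: 0.0849
grip_force: 0.0
dye_bottle 0.86 [390. 230.] [[0.6382, 0.0847]] [373, 208, 408, 253]
timer 0.9 [390. 320.] [[0.6569, -0.0671]] [381, 300, 399, 342]
stopper_a 0.88 [325. 192.] [[0.558, 0.124]] [312, 181, 337, 205]
stopper_a 0.79 [399. 268.] [[0.6654, 0.0141]] [391, 256, 403, 279]
stopper_a 0.64 [378. 103.] [[0.6229, 0.2373]] [365, 93, 394, 115]
long_tray 0.56 [454.6 -86.6  81.1  62.4  21.8]
short_tray 0.93 [445.5 192.9 192.4  73.2  79.9]
```

View pics/w1.png

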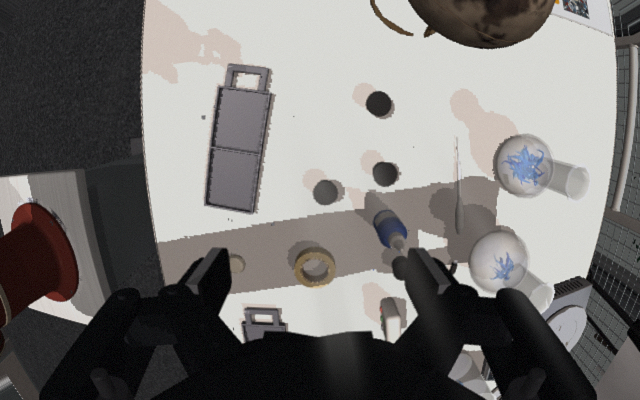

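The wrist picture shows four black stoppers at (378,103), (385,173), (326,191) and partly (400,268). The topmost, (378,103), is at y=0.237 and farthest left, so it's stopper_b. The short tray is at left, (238,145).

```bash
python3 - <<'E'
from h import *
go(.6225,.2375,.08,0)
go(.6225,.2375,.0225,0)
E
```

```text
tool [0.5496 0.1507 0.2601] yaw 0.001 q6 0.14 d [0.0867 0.073  0.1801] rv [ 0.    -0.     0.001] rows 6
tool [0.5496 0.1507 0.2601] yaw 0.001 q6 0.14 d [0.0867 0.073  0.2376] rv [ 0.    -0.     0.001] rows 7
```

```bash
python3 -m jog '0.06 0.087 0.073 0.1 0 0 0;0.06 0.087 0.073 0.1 0 0 0;0.06 0.087 0.073 0.1 0 0 0;0.06 0.087 0.073 0.1 0 0 0;0.06 0.087 0.073 0.14 0 0 0;0.06 0.087 0.073 0.18 0 0 0;0.06 0.087 0.073 0.2 0 0 0;0.06 0.087 0.073 0.22 0 0 0;0.06 0.087 0.073 0.2376 0 0 0;0.06 0.087 0.073 0.2376 0 0 0;0.06 0.087 0.073 0.2376 0 0 0;0.02 0.087 0.073 0.2376 0 0 0;0.02 0.087 0.073 0.2376 0 0 0;0.02 0.087 0.073 0.2376 0 0 0;0.02 0.087 0.073 0.2376 0 0 0;0.02 0.087 0.073 0.2376 0 0 0;0.02 0.087 0.073 0.2376 0 0 0' 40; python3 - <<'E'
from h import *
ctrl_=go(.436,.139,.12,0)
E
```

```text
t: 5.38
tool_pos: [0.6247, 0.2375, 0.025]
tool_rot: [2.22, 2.22, 0.006]
contact_force: [-0.0, -0.2, 7.4]
opening: 0.0276
grip_force: 39.8
tool [0.6247 0.2375 0.025 ] yaw -0.000 q6 0.25 d [-0.0984 -0.1883 -0.0959] rv [ 0.004 -0.001 -0.   ] rows 6
```

```bash
python3 -m jog '0.02 0 0 -0.04 0 0 0;0.02 0 0 -0.08 0 0 0;0.02 -0.04 -0.075 -0.09 0 0 0;0.02 -0.0984 -0.1865 -0.09 0 0 0;0.02 -0.0984 -0.1865 -0.09 0 0 0;0.02 -0.0984 -0.1865 -0.09 0 0 0;0.02 -0.0984 -0.1865 -0.09 0 0 0;0.02 -0.0984 -0.1865 -0.09 0 0 0;0.02 -0.0984 -0.1865 -0.09 0 0 0;0.02 -0.0984 -0.1865 -0.09 0 0 0'; python3 - <<'E'
from h import *
go(.436,.139,.029,0)
o,im=__import__("look").look("w2",[("short_tray",0),("stopper_a",.01+.087)])
E
```

```text
t: 6.22
tool_pos: [0.4371, 0.1387, 0.1132]
tool_rot: [2.221, 2.22, 0.003]
contact_force: [0.8, 0.0, 0.2]
opening: 0.0273
grip_force: 39.7
tool [0.4371 0.1387 0.1132] yaw -0.000 q6 0.14 d [ 0.0003 -0.0013  0.0842] rv [ 0.002 -0.    -0.   ] rows 3
short_tray 0.85 [445.1 193.1 191.9  71.   79.7]
stopper_a 0.61 [529. 193.] [[0.5636, 0.1705]] [512, 179, 545, 209]
stopper_a 0.6 [318. 258.] [[0.4367, 0.1332]] [287, 227, 348, 287]
stopper_a 0.58 [525. 310.] [[0.5863, 0.0833]] [510, 294, 538, 328]
```

View pics/w2.png

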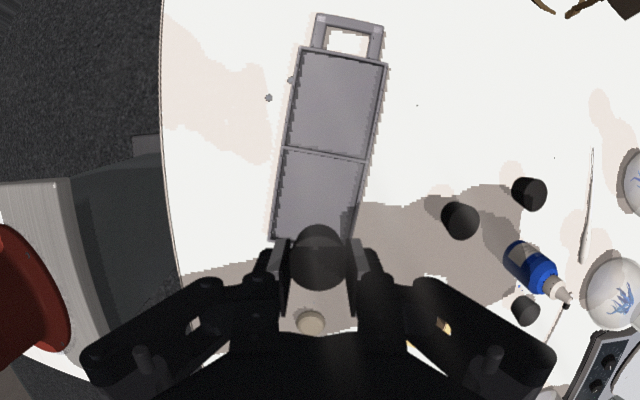

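The stopper is held between the pads at (318,258), over the near cell of the short tray; its tab end is at (347,40).

```bash
python3 -m jog '0.02 0 -0.0015 0.04 0 0 0;0.02 0 -0.0015 0.065 0 0 0;0.02 0 -0.0015 0.08 0 0 0;0.02 0 -0.0015 0.0845 0 0 0;0.02 0 -0.0015 0.0845 0 0 0;0.02 0 -0.0015 0.0845 0 0 0;0.06 0 -0.0015 0.0845 0 0 0;0.06 0 -0.0015 0.0845 0 0 0;0.06 0 -0.0015 0.0845 0 0 0;0.06 0 -0.0015 0.08 0 0 0;0.06 0 -0.0015 0.05 0 0 0;0.06 0 -0.0015 0.01 0 0 0;0.06 0 -0.0015 -0.03 0 0 0;0.06 0 -0.0015 -0.06 0 0 0;0.06 0 -0.0015 -0.06 0 0 0'; python3 - <<'E'
from h import *
o,im=__import__("look").look("w3",[("short_tray",0),("stopper_a",.016),("jar",.032),("dye_bottle",.045)])
go(.6365,.0855,.17,0)
go(.6365,.0855,.04,0)
E
```

```text
t: 7.62
tool_pos: [0.4393, 0.1393, 0.1813]
tool_rot: [2.215, 2.215, 0.019]
contact_force: [1.3, -0.1, 0.6]
opening: 0.0602
grip_force: 0.0
short_tray 0.68 [444.4 193.  192.2  72.7  79.8]
stopper_a 0.89 [494. 280.] [[0.6679, 0.018]] [479, 270, 507, 295]
stopper_a 0.86 [489. 178.] [[0.6316, 0.1502]] [475, 165, 505, 190]
stopper_a 0.69 [429. 200.] [[0.5591, 0.1257]] [414, 184, 444, 214]
stopper_a 0.58 [312. 190.] [[0.4354, 0.1358]] [296, 177, 328, 204]
dye_bottle 0.74 [496. 243.] [[0.6356, 0.0842]] [473, 217, 524, 268]
dye_bottle 0.73 [480. 330.] [[0.6462, -0.0371]] [479, 326, 481, 334]
tool [0.4338 0.1384 0.1705] yaw -0.000 q6 0.15 d [-5.290e-02  2.027e-01 -1.000e-04] rv [-0.003  0.001 -0.   ] rows 6
tool [0.4338 0.1384 0.1705] yaw -0.000 q6 0.15 d [-0.0528  0.2032  0.1299] rv [-0.003  0.001 -0.   ] rows 6
```

```bash
python3 - <<'E'
from h import *
print(plane("top",[269,171],0),plane("side",[275,231],0))
o=ctrl.get_obs();ctrl.get_image("wrist")
for d in ctrl.tip_of("wrist","dye_bottle"):print(d["p"],plane("wrist",d["xy"],0,o))
d=masks("wrist","dye_bottle")[0]; p=np.argwhere(d["mask"])[:,::-1]
# model fit: silhouette of two cylinders
from scipy.optimize import minimize
from scipy.spatial import ConvexHull
def sil(x,y):
    a=np.linspace(0,6.28,40);P=[];m=np.zeros((400,640),np.uint8)
    for r,z0,z1 in((.0175,0,.064),(.0095,.064,.085),):
        c=np.array([[x+r*np.cos(t),y+r*np.sin(t),z] for t in a for z in(z0,z1)])
        q=proj("wrist",c,o).astype(np.float32); cv2.fillConvexPoly(m,cv2.convexHull(q).astype(np.int32),1)
    return m
best=max((( (sil(x,y)&d["mask"]).sum()/(sil(x,y)|d["mask"]).sum(),x,y) for x in np.arange(.625,.65,.002) for y in np.arange(.07,.1,.002)))
print(best)
E
```

```text
[[0.64409418 0.07927577]] [[0.63339122 0.08640607]]
0.65 [[0.4411843  0.17790164]]
0.64 [[0.64581    0.08340115]]
(np.float64(0.8429667519181586), np.float64(0.641), np.float64(0.08000000000000002))
```

```bash
python3 -m jog '0.075 -0.0564 0.207 0 0 0 0;0.075 -0.0564 0.207 0 0 0 0;0.075 -0.0564 0.207 0 0 0 0;0.075 -0.0564 0.207 0 0 0 0;0.075 -0.0564 0.207 0 0 0 0;0.075 -0.0564 0.207 0 0 0 0;0.075 -0.0564 0.207 0 0 0 0;0.075 -0.0564 0.207 0 0 0 0;0.075 -0.0564 0.207 0 0 0 0;0.075 -0.0564 0.207 0 0 0 0' 30; python3 - <<'E'
from h import *
go(.640,.082,.04,0)
o=ctrl.get_obs(); im=ctrl.get_image("wrist");cv2.imwrite("pics/w4.png",cv2.resize(im[130:400,160:500,::-1],None,fx=2,fy=2))
for d in ctrl.find_in("wrist","dye_bottle"):print(d["p"],d["extent"])
for z,r in((.064,.0175),(0,.0175)):
    print(z,proj("wrist",[[.64,.082+r,z],[.64,.082-r,z],[.64+r,.082,z],[.64-r,.082,z]],o).round().tolist())
E
```

```text
t: 8.85
tool_pos: [0.6407, 0.0828, 0.1724]
tool_rot: [-2.22, -2.222, 0.0]
contact_force: [0.4, -0.3, -0.2]
opening: 0.075
grip_force: 0.0
tool [0.6407 0.0828 0.1724] yaw 0.001 q6 0.01 d [-0.0008 -0.0007  0.1324] rv [-0.    -0.     0.001] rows 4
0.77 [299.2, 167.6, 337.4, 220.0]
0.44 [167.3, 337.9, 197.1, 381.6]
0.064 [[317.0, 182.0], [317.0, 223.0], [339.0, 203.0], [296.0, 203.0]]
0 [[317.0, 169.0], [317.0, 202.0], [335.0, 186.0], [300.0, 186.0]]
```

View pics/w4.png

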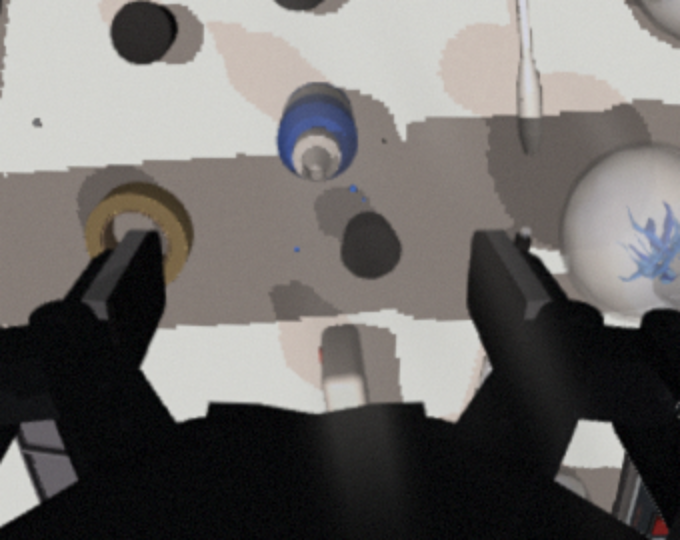

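The bottle stands centred under the jaws at crop (317,130), with the tape ring (138,230) and black decoy (370,245) clear of the descent.

```bash
python3 -m jog '0.065 0 0 0.04 0 0 0;0.065 0 0 0.075 0 0 0;0.065 0 0 0.11 0 0 0;0.065 0 0 0.132 0 0 0;0.065 0 0 0.132 0 0 0;0.065 0 0 0.132 0 0 0;0.02 0 0 0.132 0 0 0;0.02 0 0 0.132 0 0 0;0.02 0 0 0.132 0 0 0;0.02 0 0 0.132 0 0 0;0.02 0 0 0.132 0 0 0;0.02 0 0 0.132 0 0 0' 30; python3 - <<'E'
from h import *
go(.465,-.125,.04,0)
E
```

```text
t: 9.95
tool_pos: [0.6439, 0.0823, 0.0437]
tool_rot: [2.219, 2.219, 0.005]
contact_force: [-1.9, 0.5, 7.0]
opening: 0.0333
grip_force: 29.6
tool [0.6439 0.0823 0.0437] yaw 0.000 q6 0.01 d [-0.2073 -0.179   0.0029] rv [ 0.005 -0.     0.   ] rows 7
```

```bash
python3 -m jog '0.02 0 0 -0.02 0 0 0;0.02 0 0 -0.055 0 0 0;0.02 0 0 -0.09 0 0 0;0.02 -0.05 -0.045 -0.11 0 0 0;0.02 -0.13 -0.12 -0.11 0 0 0;0.02 -0.207 -0.176 -0.11 0 0 0;0.02 -0.207 -0.176 -0.11 0 0 0;0.02 -0.207 -0.176 -0.11 0 0 0;0.02 -0.207 -0.176 -0.11 0 0 0;0.02 -0.207 -0.176 -0.11 0 0 0;0.02 -0.207 -0.176 -0.11 0 0 0;0.02 -0.207 -0.176 -0.11 0 0 0;0.02 -0.207 -0.176 -0.11 0 0 0' ; python3 - <<'E'
from h import *
o,im=__import__("look").look("w5",[("long_tray",0)])
go(.462,-.124,.047,0)
E
```

```text
t: 11.03
tool_pos: [0.4665, -0.1246, 0.1511]
tool_rot: [2.221, 2.22, 0.002]
contact_force: [0.1, 0.8, 0.4]
opening: 0.0337
grip_force: 30.2
long_tray 0.61 [ 462.7 -176.3   70.4  232.9    0.8]
long_tray 0.44 [ 608.3 -345.6   11.8   53.7   42.5]
tool [ 0.4667 -0.1241  0.1507] yaw 0.001 q6 -0.42 d [ 1.000e-04 -4.700e-03  1.037e-01] rv [ 0.001 -0.     0.001] rows 3
```

View pics/w5.png

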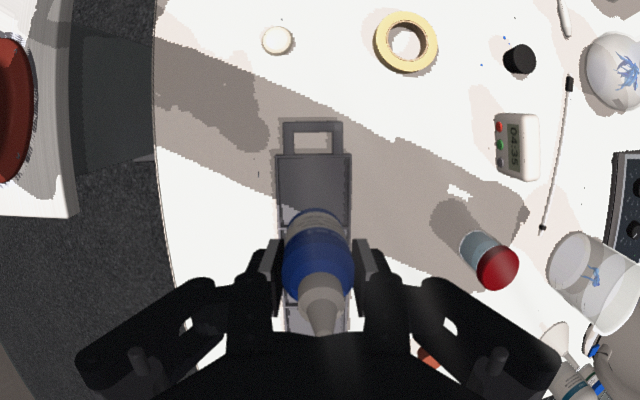

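```bash
python3 - <<'E'
from h import *
print(plane("wrist",[[313,121],[313.5,154],[275,170],[352,170]],.01))
E
python3 -m jog '0.02 0 -0.0045 0.03 0 0 0;0.02 0 -0.0045 0.065 0 0 0;0.02 0.000 -0.0045 0.09 0 0 0;0.02 0 -0.0045 0.097 0 0 0;0.02 0 -0.0045 0.097 0 0 0;0.02 0 -0.0045 0.097 0 0 0'
```

```text
[[ 0.46207945 -0.0592612 ]
 [ 0.46252539 -0.08878306]
 [ 0.42757366 -0.10322123]
 [ 0.49735632 -0.10315508]]
t: 11.63
tool_pos: [0.4623, -0.1245, 0.0541]
tool_rot: [2.22, 2.222, 0.0]
contact_force: [0.6, 0.4, -0.6]
opening: 0.0335
grip_force: 30.2
```

```bash
python3 -m jog '0.02 0 0 0.004 0 0 0;0.02 0 0 0.0075 0 0 0;0.02 0 0 0.0075 0 0 0;0.02 0 0 0.0075 0 0 0'; python3 -m jog '0.045 0 0 0 0 0 0;0.055 0 0 0 0 0 0;0.065 0 0 0 0 0 0;0.065 0 0 0 0 0 0;0.065 0 0 -0.02 0 0 0;0.065 0 0 -0.05 0 0 0;0.065 0 0 -0.085 0 0 0;0.065 0 0 -0.12 0 0 0;0.065 0 0 -0.12 0 0 0;0.065 0 0 -0.12 0 0 0;0.065 0 0 -0.12 0 0 0'; python3 - <<'E'
from h import *
o,im=__import__("look").look("w6",[("dye_bottle",.045),("timer",.03),("jar",.032)])
go(.657,-.07,.17,0)
for n in("top","wrist"):
  if n=="top":ctrl.get_image(n)
  d=masks(n,"timer")[0]
  w=plane(n,np.argwhere(d["mask"])[:,::-1],.056,o)*1000; print(n,cv2.minAreaRect(w.astype(np.float32)))
E
```

```text
t: 11.97
tool_pos: [0.4623, -0.1251, 0.0469]
tool_rot: [2.22, 2.22, 0.001]
contact_force: [-0.3, 0.0, 0.4]
opening: 0.0338
grip_force: 30.2
t: 12.88
tool_pos: [0.4612, -0.1247, 0.1655]
tool_rot: [-2.221, -2.221, 0.0]
contact_force: [0.8, -0.1, -1.1]
opening: 0.0654
grip_force: 0.0
dye_bottle 0.56 [316. 199.] [[0.4595, -0.1254]] [296, 173, 336, 227]
timer 0.7 [514. 145.] [[0.6581, -0.0724]] [493, 113, 536, 181]
jar 0.72 [486. 253.] [[0.6409, -0.1887]] [455, 227, 516, 281]
tool [ 0.4604 -0.1244  0.164 ] yaw -0.000 q6 -0.42 d [ 0.0544  0.1965 -0.0066] rv [-0.003 -0.001 -0.   ] rows 5
top ((651.0111083984375, -72.599853515625), (35.02067947387695, 62.859764099121094), 8.200879096984863)
wrist ((640.6419677734375, -72.87214660644531), (50.80616760253906, 61.16993713378906), 7.26579475402832)
```

View pics/w6.png

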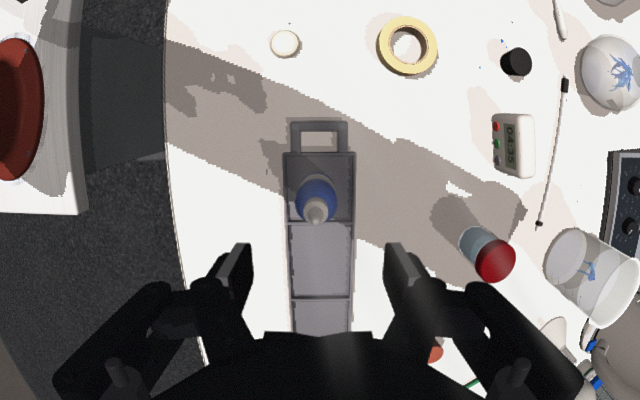

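The bottle stands in the tab cell at (316,200); the timer is at (514,145), turned about 0.14 rad; the jar is at (486,250).

```bash
python3 -m jog '0.065 0.05 0.198 0 0 0 0.14;0.065 0.05 0.198 0 0 0 0.14;0.065 0.05 0.198 0 0 0 0.14;0.065 0.05 0.198 0 0 0 0.14;0.065 0.05 0.198 0 0 0 0.14;0.065 0.05 0.198 0 0 0 0.14;0.065 0.05 0.198 0 0 0 0.14;0.065 0.05 0.198 0 0 0 0.14;0.065 0.05 0.198 0 0 0 0.14;0.065 0.05 0.198 0 0 0 0.14;0.065 0.05 0.198 0 0 0 0.14' 40; python3 - <<'E'
from h import *
o,im=__import__("look").look("w7",[("timer",.035)])
d=masks("wrist","timer")[0]
w=plane("wrist",np.argwhere(d["mask"])[:,::-1],.045,o)*1000; print(cv2.minAreaRect(w.astype(np.float32)))
cv2.imwrite("pics/w7c.png",cv2.resize(im[130:400,160:500,::-1],None,fx=2,fy=2))
go(.658,-.073,.029,.14)
E
```

```text
t: 14.15
tool_pos: [0.6588, -0.0752, 0.1666]
tool_rot: [2.372, 2.059, 0.001]
contact_force: [0.3, 0.3, -0.3]
opening: 0.0653
grip_force: 0.0
timer 0.87 [316. 192.] [[0.6573, -0.0726]] [298, 153, 337, 229]
((657.7191772460938, -71.29435729980469), (23.58449363708496, 68.8250961303711), 7.673863410949707)
tool [ 0.6591 -0.075   0.1665] yaw -0.140 q6 -0.08 d [ 0.0019 -0.0015  0.1375] rv [ 0.001  0.    -0.28 ] rows 4
```

View pics/w7c.png

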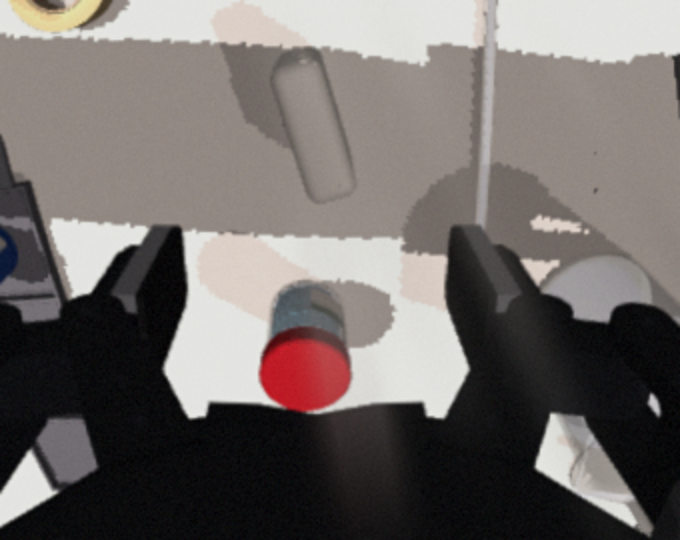

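I turned the wrong way: the timer (crop (315,130)) leans opposite, so I'll correct by -0.28.

```bash
python3 -m jog '0.055 0.002 -0.0015 0 0 0 -0.28;0.055 0.002 -0.0015 0.02 0 0 -0.28;0.055 0.002 -0.0015 0.05 0 0 -0.28;0.055 0.002 -0.0015 0.08 0 0 -0.28;0.055 0.002 -0.0015 0.11 0 0 -0.28;0.055 0.002 -0.0015 0.1375 0 0 -0.28;0.055 0.002 -0.0015 0.1375 0 0 -0.28;0.055 0.002 -0.0015 0.1375 0 0 -0.28;0.015 0.002 -0.0015 0.1375 0 0 -0.28;0.015 0.002 -0.0015 0.1375 0 0 -0.28;0.015 0.002 -0.0015 0.1375 0 0 -0.28;0.015 0.002 -0.0015 0.1375 0 0 -0.28;0.015 0.002 -0.0015 0.1375 0 0 -0.28;0.015 0.002 -0.0015 0.1375 0 0 -0.28' 40; python3 - <<'E'
from h import *
go(.463,-.207,.12,0.008)
E
```

```text
t: 15.47
tool_pos: [0.6603, -0.0731, 0.0316]
tool_rot: [2.058, 2.368, 0.004]
contact_force: [-1.6, 0.4, 6.9]
opening: 0.0214
grip_force: 40.4
tool [ 0.6603 -0.0731  0.0316] yaw 0.140 q6 -0.36 d [-0.1052 -0.2137 -0.0891] rv [0.005 0.002 0.132] rows 7
```

```bash
python3 -m jog '0.015 0 0 -0.04 0 0 0;0.015 0 0 -0.08 0 0 0;0.015 0 0 -0.12 0 0 0;0.015 -0.105 -0.214 -0.12 0 0 0.132;0.015 -0.105 -0.214 -0.12 0 0 0.132;0.015 -0.105 -0.214 -0.12 0 0 0.132;0.015 -0.105 -0.214 -0.12 0 0 0.132;0.015 -0.105 -0.214 -0.12 0 0 0.132;0.015 -0.105 -0.214 -0.12 0 0 0.132;0.015 -0.105 -0.214 -0.12 0 0 0.132;0.015 -0.105 -0.214 -0.12 0 0 0.132;0.015 -0.105 -0.214 -0.12 0 0 0.132'; python3 - <<'E'
from h import *
o,im=__import__("look").look("w8",[("timer",.03+.12),("dye_bottle",.045)])
go(.463,-.2055,.035,0.01)
E
```

```text
t: 16.47
tool_pos: [0.4614, -0.2065, 0.149]
tool_rot: [2.212, 2.229, 0.001]
contact_force: [-0.9, -0.2, -0.9]
opening: 0.0215
grip_force: 39.8
timer 0.64 [318. 261.] [[0.4608, -0.2047]] [292, 186, 345, 337]
dye_bottle 0.9 [316. 102.] [[0.4592, -0.1262]] [290, 77, 340, 127]
tool [ 0.4619 -0.2059  0.1487] yaw 0.009 q6 -0.58 d [0.0004 0.0011 0.1137] rv [ 0.     0.    -0.001] rows 3
```

View pics/w8.png

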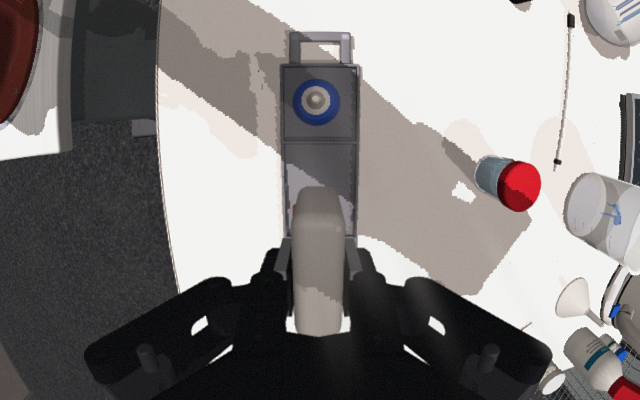

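The timer is held lengthwise over the middle cell; the bottle is centred in the tab cell at (316,102).

```bash
python3 -m jog '0.015 0 0.001 0.04 0 0 0;0.015 0 0.001 0.08 0 0 0;0.015 0 0.001 0.1 0 0 0;0.015 0 0.001 0.1135 0 0 0;0.015 0 0.001 0.1135 0 0 0;0.015 0 0.001 0.1135 0 0 0;0.03 0 0.001 0.1135 0 0 0;0.05 0 0.001 0.1135 0 0 0;0.05 0 0.001 0.1135 0 0 0;0.05 0 0.001 0.1 0 0 0;0.05 0 0.001 0.06 0 0 0;0.05 0 0.001 0.02 0 0 0;0.065 0 0.001 -0.02 0 0 0;0.065 0 0.001 -0.02 0 0 0;0.065 0 0.001 -0.02 0 0 0'; python3 - <<'E'
from h import *
o,im=__import__("look").look("w9",[("timer",.03),("dye_bottle",.045),("jar",.032)])
go(.639,-.1885,.16,0)
E
```

```text
t: 17.87
tool_pos: [0.4641, -0.2076, 0.1727]
tool_rot: [2.207, 2.225, 0.003]
contact_force: [0.4, -0.7, -0.2]
opening: 0.0652
grip_force: 0.0
timer 0.83 [316. 190.] [[0.4627, -0.2067]] [303, 152, 326, 230]
jar 0.56 [492. 174.] [[0.6413, -0.1872]] [459, 150, 522, 201]
tool [ 0.461  -0.2057  0.1664] yaw 0.008 q6 -0.58 d [0.0158 0.1782 0.0059] rv [-0.003 -0.002  0.008] rows 5
```

```bash
python3 -m jog '0.08 0.017 0.179 0 0 0 0;0.08 0.017 0.179 0 0 0 0;0.08 0.017 0.179 0 0 0 0;0.08 0.017 0.179 0 0 0 0;0.08 0.017 0.179 0 0 0 0;0.08 0.017 0.179 0 0 0 0;0.08 0.017 0.179 0 0 0 0;0.08 0.017 0.179 0.03 0 0 0;0.08 0.017 0.179 0.06 0 0 0;0.08 0.017 0.179 0.09 0 0 0;0.08 0.017 0.179 0.12 0 0 0;0.08 0.017 0.179 0.1295 0 0 0;0.08 0.017 0.179 0.1295 0 0 0;0.03 0.017 0.179 0.1295 0 0 0;0.03 0.017 0.179 0.1295 0 0 0;0.03 0.017 0.179 0.1295 0 0 0;0.03 0.017 0.179 0.1295 0 0 0;0.03 0.017 0.179 0.1295 0 0 0;0.03 0.017 0.179 0.1295 0 0 0' 30; python3 - <<'E'
from h import *
go(.4495,.2175,.037,-.177)
E
```

```text
t: 19.65
tool_pos: [0.6424, -0.1888, 0.042]
tool_rot: [2.21, 2.228, 0.002]
contact_force: [-1.9, -0.6, 6.8]
opening: 0.043
grip_force: 29.9
tool [ 0.6424 -0.1888  0.042 ] yaw 0.008 q6 -0.40 d [ 0.4079 -0.1896  0.0036] rv [0.004 0.002 0.185] rows 11
```

```bash
python3 -m jog '0.03 0 0 -0.03 0 0 0;0.03 0 0 -0.07 0 0 0;0.03 0 0 -0.1 0 0 0;0.03 0.408 -0.188 -0.1 0 0 0;0.03 0.408 -0.188 -0.1 0 0 0;0.03 0.408 -0.188 -0.1 0 0 0;0.03 0.408 -0.188 -0.1 0 0 0;0.03 0.408 -0.188 -0.1 0 0 0;0.03 0.408 -0.188 -0.1 0 0 0;0.03 0.408 -0.188 -0.1 0 0 0;0.03 0.408 -0.188 -0.1 0 0 0;0.03 0.408 -0.188 -0.1 0 0 0;0.03 0.408 -0.188 -0.1 0 0 0;0.03 0.408 -0.188 -0.1 0 0 0;0.03 0.408 -0.188 -0.1 0 0 0;0.03 0.408 -0.188 -0.1 0 0 0;0.03 0.408 -0.188 -0.1 0 0 0;0.03 0.408 -0.188 -0.1 0 0 0'; python3 - <<'E'
from h import *
o,im=__import__("look").look("w10",[("short_tray",0),("jar",.032+.1)])
go(.4495,.2175,.0455,0)
E
```

```text
t: 21.15
tool_pos: [0.4502, 0.2178, 0.1392]
tool_rot: [2.213, 2.229, 0.001]
contact_force: [-0.6, 0.5, -0.2]
opening: 0.043
grip_force: 30.7
short_tray 0.71 [445.1 193.4 192.1  72.   79.4]
jar 0.65 [316. 263.] [[0.4489, 0.2144]] [267, 196, 369, 322]
tool [0.4502 0.2175 0.139 ] yaw 0.006 q6 0.30 d [-0.     -0.0007  0.0935] rv [0.    0.    0.006] rows 3
```

View pics/w10.png

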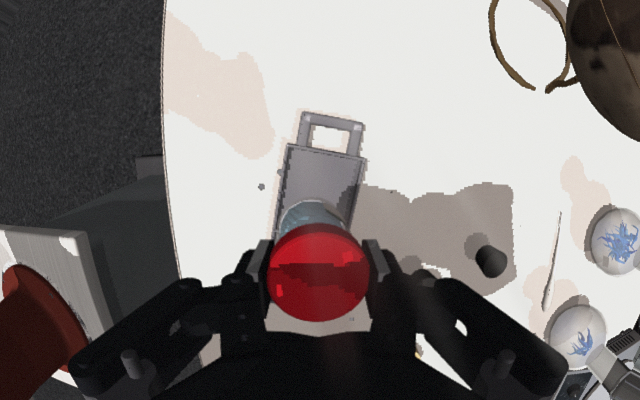

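The jar is held upright over the tab cell of the short tray.

```bash
python3 -m jog '0.03 0 0 0.03 0 0 0;0.03 0 0 0.06 0 0 0;0.03 0 0 0.08 0 0 0;0.03 0 0 0.09 0 0 0;0.03 0 0 0.0935 0 0 0;0.03 0 0 0.0935 0 0 0;0.03 0 0 0.0935 0 0 0;0.05 0 0 0.0935 0 0 0;0.065 0 0 0.0935 0 0 0;0.075 0 0 0.0935 0 0 0;0.075 0 0 0.0935 0 0 0;0.075 0 0 0.08 0 0 0;0.075 0 0 0.05 0 0 0;0.075 0 0 0.01 0 0 0;0.075 0 0 -0.03 0 0 0;0.075 0 0 -0.03 0 0 0;0.075 0 0 -0.03 0 0 0'; python3 - <<'E'
from h import *
o,im=__import__("look").look("w11",[("short_tray",0),("jar",.035),("stopper_a",.016)])
go(.606,-.336,.15,0)
E
```

```text
t: 22.72
tool_pos: [0.4518, 0.2192, 0.1729]
tool_rot: [2.21, 2.228, 0.011]
contact_force: [-0.7, -0.0, -0.2]
opening: 0.0753
grip_force: 0.0
short_tray 0.84 [445.1 192.6 192.5  71.4  80. ]
stopper_a 0.79 [301. 266.] [[0.4358, 0.1356]] [287, 250, 317, 282]
stopper_a 0.65 [474. 250.] [[0.6319, 0.1503]] [460, 235, 486, 261]
tool [0.4484 0.2181 0.1669] yaw 0.008 q6 0.30 d [-0.5554  0.1532  0.0169] rv [-0.003  0.001  0.008] rows 14
```

```bash
python3 -m jog '0.065 -0.5554 0.155 0 0 0 0;0.065 -0.5554 0.155 0 0 0 0;0.065 -0.5554 0.155 0 0 0 0;0.065 -0.5554 0.155 0 0 0 0;0.065 -0.5554 0.155 0 0 0 0;0.065 -0.5554 0.155 0 0 0 0;0.065 -0.5554 0.155 0 0 0 0;0.065 -0.5554 0.155 0 0 0 0;0.065 -0.5554 0.155 0 0 0 0;0.065 -0.5554 0.155 0 0 0 0;0.065 -0.5554 0.155 0 0 0 0;0.065 -0.5554 0.155 0 0 0 0;0.065 -0.5554 0.155 0 0 0 0;0.065 -0.5554 0.155 0 0 0 0;0.065 -0.5554 0.155 0 0 0 0;0.065 -0.5554 0.155 0 0 0 0;0.065 -0.5554 0.155 0 0 0 0;0.065 -0.5554 0.155 0 0 0 0' 40; python3 - <<'E'
from h import *
o,im=__import__("look").look("w12",[("timer",.03),("stopper_a",.013)])
cv2.imwrite("pics/w12c.png",cv2.resize(im[60:400,100:540,::-1],None,fx=1.5,fy=1.5))
go(.606,-.336,.0225,0)
E
```

```text
t: 24.42
tool_pos: [0.6085, -0.3342, 0.1676]
tool_rot: [-2.21, -2.23, 0.0]
contact_force: [-0.2, 1.0, -0.5]
opening: 0.0649
grip_force: 0.0
timer 0.65 [163.  58.] [[0.461, -0.2034]] [146, 23, 185, 92]
stopper_a 0.82 [315. 192.] [[0.6053, -0.3374]] [300, 176, 330, 208]
tool [ 0.609  -0.3343  0.1688] yaw 0.009 q6 -0.62 d [-0.0017 -0.0029  0.1463] rv [-0.    -0.     0.009] rows 4
```

View pics/w12c.png

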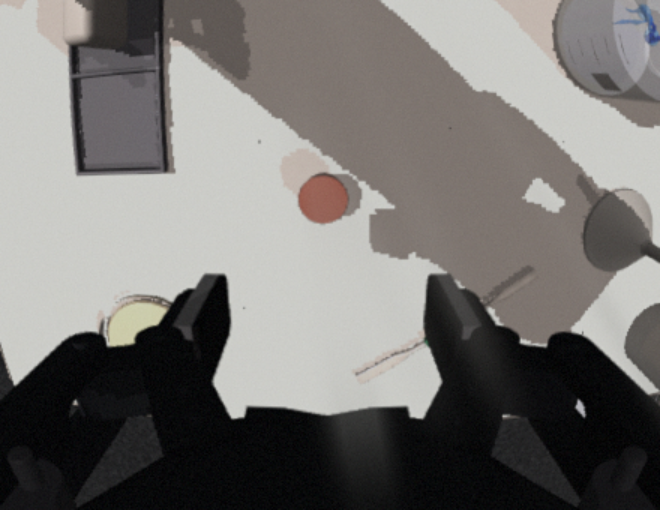

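The brown stopper stands at crop (323,198), clear of everything.

```bash
python3 -m jog '0.06 -0.003 -0.003 0.03 0 0 0;0.06 -0.003 -0.003 0.06 0 0 0;0.06 -0.003 -0.003 0.1 0 0 0;0.06 -0.003 -0.003 0.13 0 0 0;0.06 -0.003 -0.003 0.1463 0 0 0;0.06 -0.003 -0.003 0.1463 0 0 0;0.06 -0.003 -0.003 0.1463 0 0 0;0.02 -0.003 -0.003 0.1463 0 0 0;0.02 -0.003 -0.003 0.1463 0 0 0;0.02 -0.003 -0.003 0.1463 0 0 0;0.02 -0.003 -0.003 0.1463 0 0 0;0.02 -0.003 -0.003 0.1463 0 0 0;0.02 -0.003 -0.003 0.1463 0 0 0' 40; python3 - <<'E'
from h import *
go(.4635,-.287,.12,0)
E
```

```text
t: 25.65
tool_pos: [0.6079, -0.3399, 0.0263]
tool_rot: [2.209, 2.227, 0.002]
contact_force: [-0.4, 0.6, 6.4]
opening: 0.0276
grip_force: 39.2
tool [ 0.6079 -0.3399  0.0263] yaw 0.008 q6 -0.62 d [ 0.0538 -0.1436 -0.0945] rv [0.004 0.003 0.008] rows 5
```

```bash
python3 -m jog '0.02 0 0 -0.04 0 0 0;0.02 0 0 -0.08 0 0 0;0.02 0.056 -0.142 -0.09 0 0 0;0.02 0.056 -0.142 -0.09 0 0 0;0.02 0.056 -0.142 -0.09 0 0 0;0.02 0.056 -0.142 -0.09 0 0 0;0.02 0.056 -0.142 -0.09 0 0 0;0.02 0.056 -0.142 -0.09 0 0 0;0.02 0.056 -0.142 -0.09 0 0 0;0.02 0.056 -0.142 -0.09 0 0 0;0.02 0.056 -0.142 -0.09 0 0 0'; python3 - <<'E'
from h import *
o,im=__import__("look").look("w13",[("timer",.03)])
go(.4636,-.285,.0295,0)
cv2.imwrite("pics/w13c.png",im[:,:,::-1])
E
```

```text
t: 26.57
tool_pos: [0.4648, -0.2845, 0.1132]
tool_rot: [2.211, 2.23, 0.0]
contact_force: [0.2, -0.3, -0.5]
opening: 0.0278
grip_force: 39.8
timer 0.91 [316.  99.] [[0.4627, -0.203]] [300, 49, 335, 148]
tool [ 0.4644 -0.2842  0.1127] yaw 0.008 q6 -0.69 d [-0.0008 -0.0009  0.0832] rv [0.    0.    0.008] rows 2
```

View pics/w13c.png

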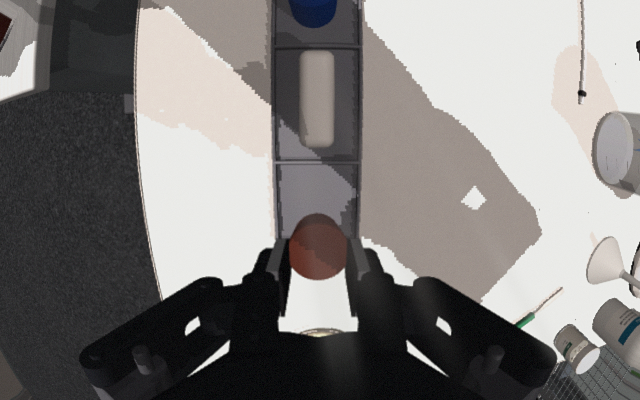

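The brown stopper is held over the far cell; the timer is upright and lengthwise in the middle cell at (316,99).

```bash
python3 -m jog '0.02 0 -0.001 0.03 0 0 0;0.02 0 -0.001 0.06 0 0 0;0.02 0 -0.001 0.078 0 0 0;0.02 0 -0.001 0.0835 0 0 0;0.02 0 -0.001 0.0835 0 0 0;0.02 0 -0.001 0.0835 0 0 0;0.06 0 -0.001 0.0835 0 0 0;0.06 0 -0.001 0.0835 0 0 0;0.06 0 -0.001 0.0835 0 0 0;0.06 0 -0.001 0.08 0 0 0;0.06 0 -0.001 0.05 0 0 0;0.06 0 -0.001 0.01 0 0 0;0.06 0 -0.001 -0.03 0 0 0;0.06 0 -0.001 -0.07 0 0 0;0.06 0 -0.001 -0.11 0 0 0;0.06 0 -0.001 -0.11 0 0 0;0.06 0 -0.001 -0.11 0 0 0'; python3 - <<'E'
from h import *
o,im=__import__("look").look("w14",[("timer",.03),("stopper_a",.016),("dye_bottle",.045)])
t=ctrl.get_image("top")
for k,z in(("jar",.035),("stopper_a",.016)):
    for d in masks("top",k): print(k,round(d["p"],2),plane("top",cen(d["mask"]),z).round(3))
a=cv2.resize(im[0:300,160:560,::-1],(800,600))[:, :400];b=cv2.resize(np.ascontiguousarray(t[200:300,160:480,::-1]),(800,250))
cv2.imwrite("pics/fin.png",np.vstack([cv2.resize(im[:280,:,::-1],(800,350)),b]))
E
```

```text
t: 28.08
tool_pos: [0.4642, -0.2851, 0.2272]
tool_rot: [2.207, 2.225, 0.001]
contact_force: [0.7, 0.4, -0.9]
opening: 0.0603
grip_force: 0.0
timer 0.93 [316. 104.] [[0.4629, -0.2036]] [306, 72, 328, 133]
stopper_a 0.95 [316. 173.] [[0.4629, -0.2813]] [303, 160, 328, 185]
dye_bottle 0.56 [313.  32.] [[0.4589, -0.1291]] [296, 11, 331, 53]
jar 0.76 [[0.448 0.222]]
jar 0.17 [[ 0.461 -0.165]]
stopper_a 0.72 [[0.56  0.126]]
stopper_a 0.71 [[0.634 0.15 ]]
stopper_a 0.55 [[0.671 0.015]]
stopper_a 0.48 [[0.438 0.138]]
```

View pics/fin.png

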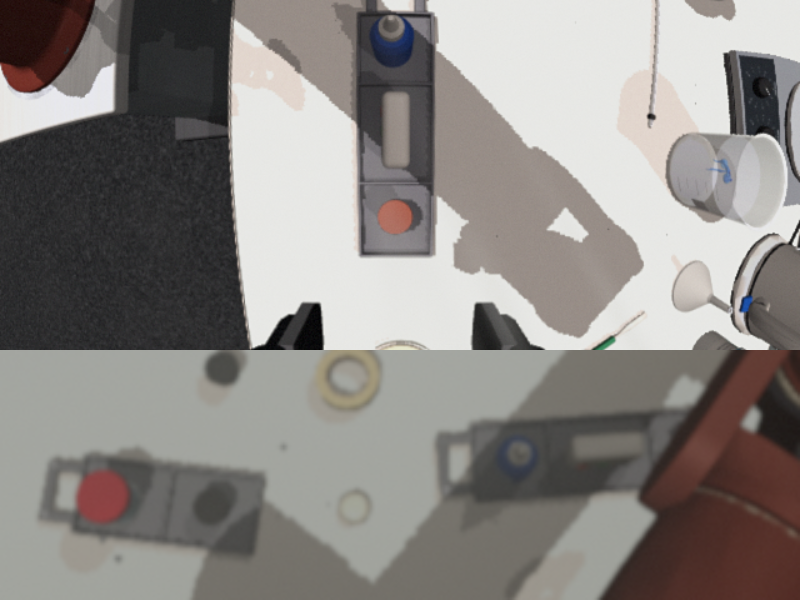

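Everything is upright in its cell: in the long tray the bottle at (391,40), timer (396,130) and brown stopper (395,216); in the short tray the jar and black stopper (lower panel, (102,497) and (213,503)). Jar position is within limits.

```bash
python3 -c "
from station import ctrl
print(ctrl.finish_job())"
```

```text
the job is handed in; nothing more can be done
None
```

I placed both kits and handed the job in at about 28 s of the 128 s allowed; the handover returned no verdict. The last pictures showed all five items upright in their cells, with the brown stopper in the long tray and the black one in the short tray.

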